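# Gauge three bushings on the pin bench and reject the misfit

## Robot

A 7-joint arm with a two-finger parallel gripper is mounted at the origin on the work surface. World frame = base frame: x ahead of the robot, y to its left, z up, the work surface at z = 0. Lengths are in mm, angles in rad, forces in N, time in s.
With the tool pointing down it reaches from about 400 to 875 mm from the base axis. Payload 6.5 kg.
Tool frame: the origin (TCP) lies between the finger pads; the fingertips stand 14 mm ahead of it and the grasp point (between the pads) lies 5 mm behind it; z points along the fingers, y is the line along which they close (so a half turn about z gives the same grasp; the last joint's range is limited). The gripper opens to 88 mm and grips with 3 to 60 N. Pads are 18 mm wide; open, the fingers measure 123 mm over their backs; the gripper's body (75 mm by 187 mm) begins 45 mm behind the grasp point.
Start: joints at [1.255, 0.536, -0.004, 1.538, 0.003, 1.067, -0.071], TCP at [160.683, -629.818, 252.716] pointing down, gripper open.
Joint ranges: [-2.7, 2.7], [-0.37, 2.16], [-1.27, 1.26], [0.24, 2.4], [-1.31, 4.45], [0.19, 1.91], [-2.76, 2.76]. Speed limits (rad/s): [2.39, 2.39, 3.14, 3.14, 3.14, 3.14, 3.14].

## Interface

Orientations are given as a 3x3 rotation matrix whose columns are the frame's x, y, z axes.
In Python, from station import sensors, vision, hand_in gives the robot as it stands.
- The arm moves only by the shell command python3 -m jog 'ROWS'. ROWS is text: rows parted by semicolons, each of 7 numbers parted by spaces: the finger opening in mm, from 0 to 88.1, then the shift along the tool's x, y, z in mm, then the turn, a rotation vector about the tool's x, y, z in rad. In form: jaw x y z ax ay az; .... A call has 1 to 12 rows; each row is the pose to reach, as a shift and turn from the pose commanded when the call began, along the tool's axes at that moment; what a row does not reach only later rows make up. A row lasts 1/12 s, in which the tool goes at most 41.7 mm and 7.16 degrees, less where a joint would pass 70% of its speed; a pose out of reach is approached as far as the arm can. A call with a gripper value outside its range is refused whole. The fingers move at their own pace and stop on an object; the grip force is fixed at half the most. Time passes only in rows, so rows that repeat a pose let the fingers close. It gives the time, the measured TCP pose, the force, the opening and the grip force at its end, in the units of the state.
- sensors.state(): the state, without advancing time (a new reading comes with each control period).
- vision.read_camera(name): name is "scene" or "side" or "wrist"; returns a dict with "color" (400x640x3 uint8, red, green, blue), "fx", "fy", "cx", "cy" (pixels), "origin" and "rotation" of the camera in the world; the wrist camera has in their place "tool_from_camera" (4x4, takes a point from camera to tool coordinates, whose origin is the TCP and whose axes are the flange's). Camera axes: x right, y down, z forward; pixel columns grow to the right and rows downward; lengths in mm; the calibration is good to about 2 mm. A picture is of the moment at which its call begins: read the wrist's pose just before it. There is no depth.
- hand_in(): hands the job in; it is judged then, once.
The state is a dict: "time_s": time; "joint_positions": joint angles; "joint_vel": joint speeds; "tau": joint torques, N m; "tool_pos": TCP position; "tool_rot": TCP orientation; "ft_force": force on the tool from outside, world axes, zero at the start; "torque": the same for the moment, N m; "finger_gap": finger opening in mm; "grip_force": force on a finger pad.
Only numpy, scipy, OpenCV 4.12 (cv2) and the standard library are available. Lean on these libraries where they do the work, as an engineer would, in place of code of your own. Each camera call takes 0.05 s, during which the arm holds its last target. There are 200 camera calls.

## Task

Slide the flat gate plate up out of the gauging bench and stand it in the slot of the wooden rack. Then push each of the three brass bushings along its lane, without lifting it, onto its gauge pin until it is fully home against the back plate or stops dead at the pin's tip. Once all three have been tried, leave the ones that fit fully home on their pins, and send the one that does not fit down the brass chute into the walnut catch tray, disturbing none of the instruments around.

Things in the scene. Friction and masses are not known exactly. Their poses are not given: they have to be found in the camera images.
- bench: fixed steel gauging bench, 230 mm (x) by 256 mm (y). Origin: centre of its underside; x runs along the lanes towards the pins, z up. Lanes at y = -62, 0, +62 mm, each 39 mm wide, floor at z = 12 mm, open at the -x end, between low walls with tops at z = 24 mm. They end at a back plate, face at x = 100 mm, top z = 62 mm. Origin of a bushing: x = 80 mm when fully home, 45 mm when stopped by the tip
- pin_tip (a point): tip of the middle lane's gauge pin: bench x = 65, y = 0, z = 30 mm. Each lane has such a level steel pin, 13 mm in diameter, sticking out 35 mm from the back plate towards -x along the lane's middle
- gate_seat (a point): where the gate's lower edge sits at the start: bench x = 50, y = 0, z = 12 mm. Its ends stand in 11 mm wide grooves between brass posts at bench y = +-116 mm (posts 16 mm wide in y, tops at z = 55 mm)
- gate: loose flat aluminium gate plate, 8 mm thick (its x), 240 mm long (its y), 75 mm high, about 0.3 kg. Origin: middle of its lower edge. It starts upright on the lane floor across all lanes, between bushings and pins, its upper edge bare at z = 87 mm
- rack: fixed dark wooden rack for the gate, 240 x 75 mm. Origin: centre of its underside. One straight slot with open ends runs along its x through the middle: 15 mm wide, floor at z = 8 mm, walls 14 mm thick and 220 mm long, tops at z = 38 mm. The gate stands in it on its lower edge, long side along rack x, either way round
- bushing_a: square brass bushing block lying in a lane, 40 mm long (its x, along the lane), 36 mm wide and high, about 0.3 kg, round bore right through along x, 18 mm up. Origin: centre of underside. The three look alike but for the bore: two have 18 mm, which takes the 13 mm pin fully; one has 9 mm and stops at the pin's tip. Which is which is found by trying; lanes dealt at random
- bushing_b: square brass bushing block lying in a lane, 40 mm long (its x, along the lane), 36 mm wide and high, about 0.3 kg, round bore right through along x, 18 mm up. Origin: centre of underside. The three look alike but for the bore: two have 18 mm, which takes the 13 mm pin fully; one has 9 mm and stops at the pin's tip. Which is which is found by trying; lanes dealt at random
- bushing_c: square brass bushing block lying in a lane, 40 mm long (its x, along the lane), 36 mm wide and high, about 0.3 kg, round bore right through along x, 18 mm up. Origin: centre of underside. The three look alike but for the bore: two have 18 mm, which takes the 13 mm pin fully; one has 9 mm and stops at the pin's tip. Which is which is found by trying; lanes dealt at random
- chute: fixed row of shelf block, polished slippery brass chute (56 mm wide inside, side walls 10 to 12 mm) and catch tray. Origin: on the table under the chute, which runs down towards its -x: level landing at z = 115 mm from x = 112 (board behind, top z = 145 mm) to 60 mm, then a 36 degree slope to x = -50, z = 35 mm. A bushing let go with its middle past the brink tips and slides down
- tray (a point): centre of the catch tray's inner floor (chute x = -112, z = 6 mm). Inside 133 mm along chute x and 100 mm across; walls 50 mm high from the table, 26 mm at the chute's end
- chute_brink (a point): middle of the chute's upper edge, where the level landing becomes the slope (chute x = 60, z = 115 mm)
- chute_mid (a point): middle of the slope's surface (chute x = 5, z = 75 mm)
- compass: loose brown bakelite compass housing, disc of 92 mm diameter, 42 mm high; origin centre of underside; leave alone
- dial_gauge: loose brass bourdon gauge, 84 mm round case on a 50 x 70 mm foot, 120 mm high; origin centre of underside; leave alone
- sight_mirror: loose chrome sight mirror, 60 mm square tilted plate on a 60 mm round foot, 104 mm high; origin centre of underside; leave alone
- counterweight: loose black iron counterweight, 56 mm diameter, 52 mm high with a small neck; origin centre of underside; leave alone
There are look-alikes about, which are no part of the job. What is shaped like the bushing_c but blue or turquoise is not meant.

How it is judged:
By the outcome, as a careful person would: the job done as asked, in the order asked, and still so for the second after the job is handed in, with the robot touching nothing.
It also fails if it takes over 72 s, if anything falls off the work surface, if the arm or the gripper's body presses on something with over 40 N, if the wrist force passes 120 N, or if a joint passes its speed limit or range.

## Working session

There is one attempt and no reset: what is moved stays moved. The work goes in short steps, Python scripts to look and compute and a shell command to move; the robot and the scene stay as the last step left them, time stands still between calls to the robot, and variables do not carry over. Pictures are saved under pics/ and viewed, at most 10 in all, crops included, and the job is handed in when it is done.

```bash
mkdir -p pics; ls
python3 - <<'E'
from station import sensors, vision
import cv2,json,numpy as np
for n in ("scene","side"):
    c=vision.read_camera(n); cv2.imwrite(f"pics/{n}0.png",c["color"][:,:,::-1])
    print(n,c["fx"],c["fy"],c["cx"],c["cy"],c["origin"],np.round(c["rotation"],4).tolist())
    np.savez(f"cam_{n}.npz",K=[c["fx"],c["fy"],c["cx"],c["cy"]],o=c["origin"],R=c["rotation"])
s=sensors.state();print(s)
E
```

```text
pics
scene 390.2337329642678 390.2337329642678 316.32900427544587 198.26923006906102 [1413.67783509 -225.20833438  706.05798497] [[0.242, 0.5401, -0.806], [0.9702, -0.1225, 0.2091], [0.0142, -0.8326, -0.5537]]
side 378.98502191344863 378.98502191344863 318.6750977101541 204.10404281845476 [ 419.32104168 -486.81073339  720.12996529] [[0.9724, -0.1739, 0.1558], [-0.2333, -0.7529, 0.6154], [0.0103, -0.6347, -0.7727]]
{'time_s': 0.1, 'joint_positions': array([ 1.2547949 ,  0.53708646, -0.00442514,  1.53874142,  0.00261915,
        1.06729398, -0.07119563]), 'joint_vel': array([-0.00055024, -0.00256923,  0.00077024, -0.00358253,  0.00185066,
       -0.00089853,  0.00020445]), 'tau': array([ 3.32880758e-03, -5.72067118e+01,  9.93973017e-01, -2.52227050e+01,
       -5.62392629e-02,  1.35520723e-02,  5.51319852e-05]), 'tool_pos': array([ 160.53676886, -629.33053944,  251.94219069]), 'tool_rot': array([[ 9.68943282e-01,  2.47282549e-01, -5.07477554e-04],
       [ 2.47283032e-01, -9.68942226e-01,  1.43675647e-03],
       [-1.36431630e-04, -1.51762612e-03, -9.99998839e-01]]), 'ft_force': array([ 0.90625821,  0.23256122, -0.20446017]), 'torque': array([-0.01090647, -0.01402782, -0.00471516]), 'grip_force': 0.0, 'finger_gap': 88.24813331813536}
```

View pics/scene0.png

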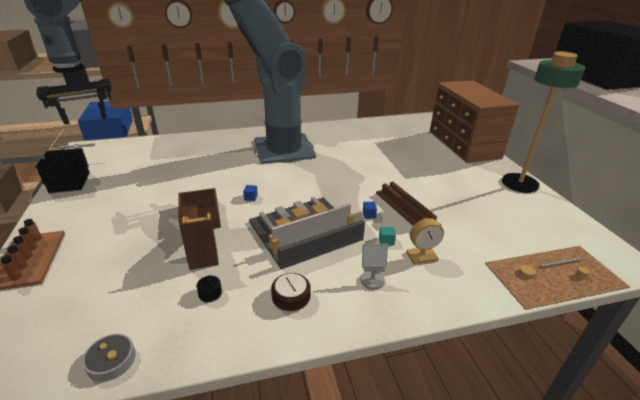

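View pics/side0.png

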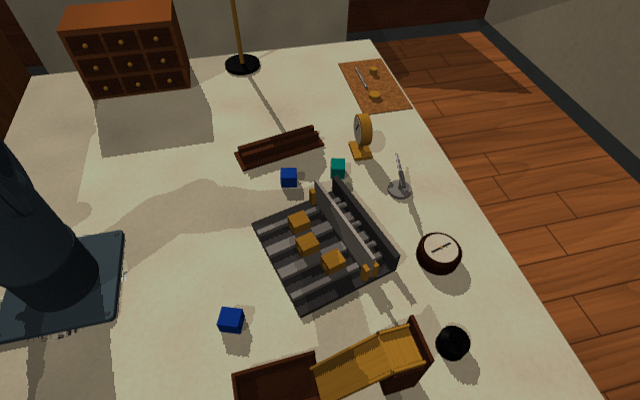

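Run:
```python
import cv2,numpy as np
s=cv2.imread("pics/side0.png");c=cv2.imread("pics/scene0.png")
f=lambda a,k:cv2.resize(a,None,fx=k,fy=k,interpolation=cv2.INTER_CUBIC)
cv2.imwrite("pics/c1.png",f(s[120:320,230:430],3))
a=f(c[175:270,170:450],2.8);b=f(s[310:400,225:465],2.8)
o=np.zeros((a.shape[0]+b.shape[0],800,3),np.uint8);o[:a.shape[0],:a.shape[1]]=a;o[a.shape[0]:,:b.shape[1]]=b
cv2.imwrite("pics/c2.png",o);print(a.shape,b.shape)
```

```text
(266, 784, 3) (252, 672, 3)
```

View pics/c1.png

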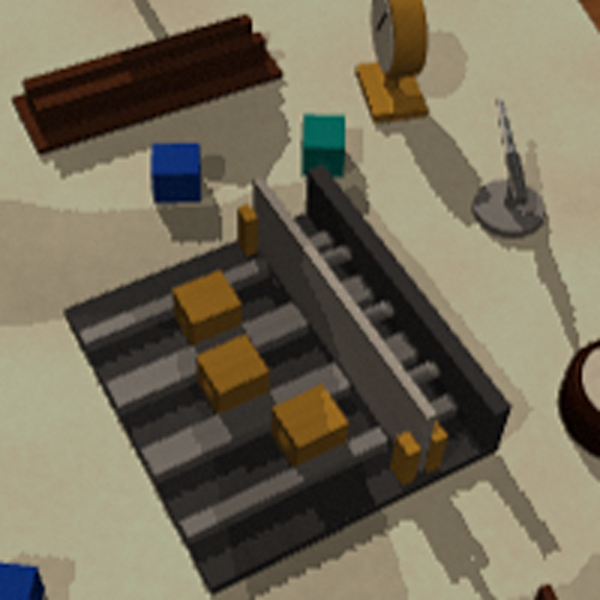

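View pics/c2.png

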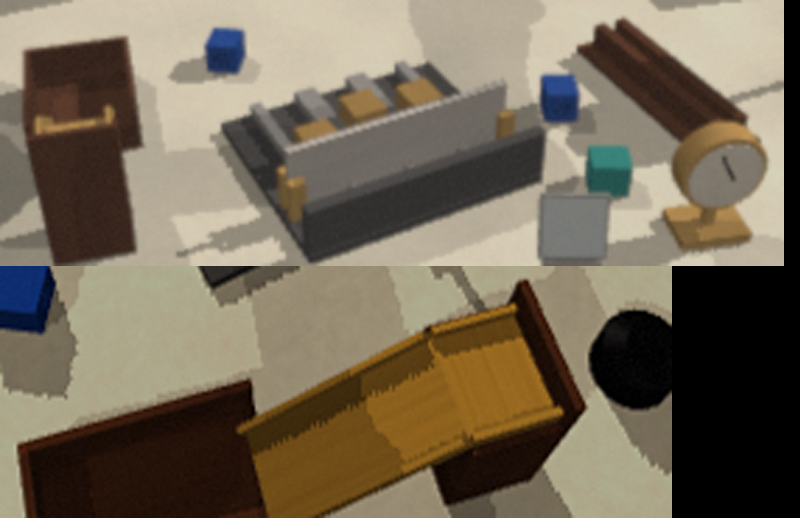

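```bash
cat > h.py <<'E'
import numpy as np
from scipy.optimize import least_squares
C={n:np.load(f"cam_{n}.npz") for n in ("scene","side")}
def proj(n,P):
    c=C[n];q=(np.atleast_2d(P)-c["o"])@c["R"];fx,fy,cx,cy=c["K"]
    return np.c_[q[:,0]/q[:,2]*fx+cx,q[:,1]/q[:,2]*fy+cy]
def ray(n,uv,z):
    c=C[n];fx,fy,cx,cy=c["K"];d=c["R"]@np.array([(uv[0]-cx)/fx,(uv[1]-cy)/fy,1]);return c["o"]+d*(z-c["o"][2])/d[2]
def T(p,P):
    P=np.atleast_2d(np.array(P,float));a,b=np.cos(p[2]),np.sin(p[2])
    return np.c_[p[0]+a*P[:,0]-b*P[:,1],p[1]+b*P[:,0]+a*P[:,1],P[:,2]]
side1=lambda u,v:(230+u/3-.33,120+v/3-.33)
scene2=lambda u,v:(170+u/2.8-.32,175+v/2.8-.32)
side2=lambda u,v:(225+u/2.8-.32,310+(v-266)/2.8-.32)
def fit(obs,p0):
    f=lambda p:np.concatenate([(proj(n,T(p,P))[0]-uv) for n,P,uv in obs])
    r=least_squares(f,p0,loss="soft_l1");print(np.round(r.x,3));print(np.round(f(r.x).reshape(-1,2),1).tolist());return r.x
E
python3 - <<'E'
from h import *
S=lambda P,u,v:("side",P,side1(u,v)); N=lambda P,u,v:("scene",P,scene2(u,v)); D=lambda P,u,v:("side",P,side2(u,v))
b=fit([S((-115,128,12),66,312),S((-115,-128,12),212,580),S((50,-120,87),430,412),S((50,120,87),255,182),S((115,-128,62),510,405),S((115,128,62),325,168),S((115,-128,0),493,455),
 N((115,-128,62),303,207),N((115,128,62),545,128),N((115,-128,0),310,260),N((-115,-128,12),222,122),N((50,-120,87),287,150),N((50,120,87),505,84)],[480,-250,.4])
for u,v in((208,295),(233,360),(310,410)):
    w=ray("side",side1(u,v),48); d=w[:2]-b[:2]; c,s=np.cos(b[2]),np.sin(b[2]); print("bush",(c*d[0]+s*d[1]).round(),(-s*d[0]+c*d[1]).round(),w.round())
r=fit([S((-120,37.5,8),14,97),S((-120,-37.5,8),42,148),S((120,-37.5,8),282,70),S((-110,21.5,38),25,82),S((110,21.5,38),249,16),
 N((110,21.5,38),745,118),N((-110,21.5,38),622,20)],[450,50,.2])
c=fit([D((60,28,115),430,335),D((60,-28,115),470,440),D((112,28,127),515,310),D((112,-28,127),560,412),D((-50,28,45),240,430)],[560,-500,.3])
np.savez("fit.npz",b=b,r=r,c=c)
print("side px of tray floor", proj("side",T(c,(-112,0,6))), "scene", proj("scene",T(c,[(-112,0,6),(60,0,115),(112,0,145)])))
E
```

```text
[ 5.39013e+02 -3.39240e+01  2.55000e-01]
[[-1.1, -1.8], [-1.1, 2.3], [-0.3, 0.9], [0.4, -2.4], [0.6, -0.1], [-0.6, -1.8], [1.2, -1.5], [1.0, 2.0], [0.2, 1.4], [-0.5, 1.4], [-1.0, -0.5], [-1.1, -0.9], [-0.2, -1.6]]
bush -22.0 61.0 [503.  19.  48.]
bush -31.0 0.0 [508. -41.  48.]
bush -3.0 -61.0 [551. -94.  48.]
[5.06541e+02 3.00210e+02 2.17000e-01]
[[-0.0, 0.1], [-0.4, 0.9], [1.5, 0.6], [-0.0, -0.6], [0.2, -1.2], [0.3, -0.7], [-0.2, -1.0]]
[ 5.10922e+02 -3.24077e+02  3.00000e-02]
[[-0.2, 2.2], [-1.3, 0.1], [0.7, 0.1], [-0.3, -1.6], [1.6, -0.1]]
side px of tray floor [[280.97521584 401.47986557]] scene [[199.45990767 213.87194139]
 [195.05068648 217.58638305]
 [193.54597778 220.01912223]]
```

```bash
cat > go.py <<'E'
import sys,numpy as np
from station import sensors
from scipy.spatial.transform import Rotation as Ro
# target x y z, angle of tool y in world (rad), tool down (optional tilt not used)
def go(x,y,z,a):
    s=sensors.state();R=s["tool_rot"];p=s["tool_pos"]
    ty=np.array([np.cos(a),np.sin(a),0]);tz=np.array([0,0,-1.]);Rt=np.c_[np.cross(ty,tz),ty,tz]
    print("t",round(s["time_s"],2),"pos",p.round(1),"yang",round(np.arctan2(R[1,1],R[0,1]),3),"F",s["ft_force"].round(1),"gap",round(s["finger_gap"],1),s["grip_force"].round(1) if hasattr(s["grip_force"],"round") else s["grip_force"], "j",s["joint_positions"].round(2))
    print("shift",(R.T@(np.array([x,y,z])-p)).round(1),"rot",Ro.from_matrix(R.T@Rt).as_rotvec().round(3))
if __name__=="__main__": go(*map(float,sys.argv[1:5]))
E
python3 go.py 570 -25 260 .255
```

```text
t 0.1 pos [ 160.5 -629.3  251.9] yang -1.321 F [ 0.9  0.2 -0.2] gap 88.2 0.0 j [ 1.25  0.54 -0.    1.54  0.    1.07 -0.07]
shift [ 546.2 -484.3   -7.4] rot [-1.000e-03 -1.000e-03 -1.576e+00]
```

```bash
R="546 -484 -7 0 0 -1.576"; python3 -m jog '88 546 -484 -7 0 0 -1.576;88 546 -484 -7 0 0 -1.576;88 546 -484 -7 0 0 -1.576;88 546 -484 -7 0 0 -1.576;88 546 -484 -7 0 0 -1.576;88 546 -484 -7 0 0 -1.576;88 546 -484 -7 0 0 -1.576;88 546 -484 -7 0 0 -1.576;88 546 -484 -7 0 0 -1.576;88 546 -484 -7 0 0 -1.576;88 546 -484 -7 0 0 -1.576;88 546 -484 -7 0 0 -1.576'; python3 go.py 570 -25 260 .255
```

```text
time_s: 1.1
tool_pos: [441.7, -214.1, 257.5]
tool_rot: [[-0.184, 0.983, -0.0], [0.983, 0.184, -0.0], [-0.0, -0.0, -1.0]]
ft_force: [0.9, -0.1, 0.3]
finger_gap: 88.0
grip_force: 0.0
t 1.1 pos [ 441.7 -214.1  257.5] yang 0.185 F [ 0.9 -0.1  0.3] gap 88.0 0.0 j [ 0.79  0.3  -0.51  1.92  0.18  0.96  0.38]
shift [162.3 160.9  -2.6] rot [-0.    0.   -0.07]
```

```bash
python3 -m jog '88 162 161 -3 0 0 -.07;88 162 161 -3 0 0 -.07;88 162 161 -3 0 0 -.07;88 162 161 -3 0 0 -.07;88 162 161 -3 0 0 -.07;88 162 161 -3 0 0 -.07;88 162 161 -3 0 0 -.07;88 162 161 -3 0 0 -.07'
python3 - <<'E'
from go import go
go(570,-25,260,.255)
from station import sensors,vision
import numpy as np,cv2
s=sensors.state();c=vision.read_camera("wrist");cv2.imwrite("pics/w1.png",c["color"][:,:,::-1])
np.savez("w1.npz",p=s["tool_pos"],R=s["tool_rot"],M=c["tool_from_camera"],K=[c["fx"],c["fy"],c["cx"],c["cy"]]);print(c["tool_from_camera"].round(3))
E
```

```text
time_s: 1.77
tool_pos: [570.7, -26.7, 259.9]
tool_rot: [[-0.249, 0.969, -0.001], [0.969, 0.249, 0.0], [0.001, -0.001, -1.0]]
ft_force: [-0.1, -0.3, 0.8]
finger_gap: 88.2
grip_force: 0.0
t 1.77 pos [570.7 -26.7 259.9] yang 0.252 F [-0.1 -0.3  0.8] gap 88.2 0.0 j [ 0.4   0.46 -0.57  1.72  0.28  1.05 -0.01]
shift [ 1.8 -0.3 -0. ] rot [-0.001 -0.001 -0.003]
[[-1.00000e-03 -9.58000e-01 -2.87000e-01  7.31170e+01]
 [ 1.00000e+00 -0.00000e+00 -1.00000e-03  2.43000e-01]
 [ 1.00000e-03 -2.87000e-01  9.58000e-01 -1.32145e+02]
 [ 0.00000e+00  0.00000e+00  0.00000e+00  1.00000e+00]]
```

View pics/w1.png

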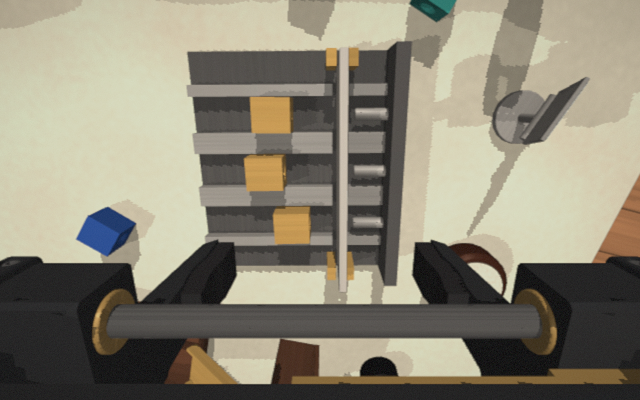

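```bash
cat >> h.py <<'E'
def addw(f,n="wrist"):
    w=np.load(f);M=w["M"];R=w["R"]@M[:3,:3];o=w["p"]+w["R"]@M[:3,3];C[n]=dict(o=o,R=R,K=w["K"])
def inb(b,w):
    d=w[:2]-b[:2];c,s=np.cos(b[2]),np.sin(b[2]);return np.array([c*d[0]+s*d[1],-s*d[0]+c*d[1]])
E
python3 - <<'E'
from h import *
addw("w1.npz");F=np.load("fit.npz");W=lambda P,u,v:("wrist",P,(u,v))
b=fit([W((-115,128,12),188,52),W((115,128,62),410,42),W((100,128,62),397,42),W((50,120,87),343,47),W((50,-120,87),343,290),W((115,-128,62),397,285),W((100,-128,62),386,285)],F["b"])
g=[ray("wrist",(343,v),87) for v in (47,290)];print(g,np.arctan2(*(g[0]-g[1])[[1,0]])-np.pi/2,"mid",(g[0]+g[1])/2,np.linalg.norm(g[0]-g[1]))
print("gate in bench",inb(b,(g[0]+g[1])/2))
for u,v in((271,115),(264.5,173),(292,226)): print(inb(b,ray("wrist",(u,v),48)))
np.savez("fit.npz",b=b,r=F["r"],c=F["c"])
E
```

```text
[ 5.40136e+02 -3.59060e+01  2.63000e-01]
[[-1.6, 0.4], [2.7, -1.1], [-0.6, -0.8], [0.8, -0.1], [-0.4, 2.1], [1.0, 0.6], [-1.1, 0.7]]
[array([556.61003066,  92.70974821,  87.        ]), array([ 619.35663578, -136.19016783,   87.        ])] 0.26755017402561454 mid [587.98333322 -21.74020981  87.        ] 237.34428162453563
gate in bench [49.88434077  1.24170914]
[-22.06844741  62.95302197]
[-32.64189807   2.55322188]
[ -5.45054904 -58.84826686]
```

```bash
python3 go.py 588 -22 76 .263
```

```text
t 1.82 pos [570.3 -28.5 259.9] yang 0.249 F [ 0.1 -0.4  0.3] gap 88.5 0.0 j [ 0.4   0.45 -0.57  1.72  0.28  1.05 -0.01]
shift [  2.   19.1 183.9] rot [-0.002  0.    -0.014]
```

```bash
python3 -m jog '50 2 19 60 0 0 -.014;50 2 19 100 0 0 -.014;50 2 19 140 0 0 -.014;50 2 19 160 0 0 -.014;50 2 19 160 0 0 -.014;50 2 19 160 0 0 -.014'; python3 go.py 588 -22 76 .263;python3 go.py 588 -22 76 .263
```

```text
time_s: 2.32
tool_pos: [586.9, -23.0, 99.5]
tool_rot: [[-0.258, 0.966, -0.004], [0.966, 0.258, -0.001], [0.0, -0.004, -1.0]]
ft_force: [-0.3, -0.3, 0.6]
finger_gap: 51.2
grip_force: 0.0
t 2.32 pos [586.9 -23.   99.5] yang 0.261 F [-0.3 -0.3  0.6] gap 51.2 0.0 j [ 0.31  0.69 -0.47  1.78  0.43  0.78 -0.12]
shift [ 0.7  1.4 23.5] rot [-0.004 -0.    -0.002]
t 2.32 pos [586.9 -23.   99.5] yang 0.261 F [-0.3 -0.3  0.6] gap 51.2 0.0 j [ 0.31  0.69 -0.47  1.78  0.43  0.78 -0.12]
shift [ 0.7  1.4 23.5] rot [-0.004 -0.    -0.002]
```

```bash
python3 -m jog '40 .5 1 12 0 0 0;40 .5 1 23 0 0 0;40 .5 1 23 0 0 0;20 .5 1 23 0 0 0;20 .5 1 23 0 0 0;0 .5 1 23 0 0 0;0 .5 1 23 0 0 0;0 .5 1 23 0 0 0;0 .5 1 23 0 0 0;0 .5 1 23 0 0 0'; python3 go.py 588 -22 76 .263
```

```text
time_s: 3.15
tool_pos: [589.2, -20.7, 77.8]
tool_rot: [[-0.26, 0.966, -0.001], [0.966, 0.26, -0.001], [-0.0, -0.001, -1.0]]
ft_force: [-2.6, -0.7, 5.6]
finger_gap: 7.7
grip_force: 29.9
t 3.15 pos [589.2 -20.7  77.8] yang 0.263 F [-2.6 -0.7  5.6] gap 7.7 29.893725881556747 j [ 0.29  0.72 -0.46  1.79  0.45  0.74 -0.14]
shift [-1.  -1.5  1.8] rot [-0.001  0.    -0.   ]
```

```bash
python3 -m jog '0 0 0 -8 0 0 0;0 0 0 -20 0 0 0;0 0 0 -35 0 0 0;0 0 0 -55 0 0 0;0 0 0 -80 0 0 0;0 0 0 -110 0 0 0;0 0 0 -140 0 0 0;0 0 0 -150 0 0 0;0 0 0 -150 0 0 0'
python3 - <<'E'
from h import *
import go
F=np.load("fit.npz");r=F["r"];print("rack",r)
go.go(r[0],r[1],225,r[2]-np.pi/2)
for u,v in((393,95),(358,65),(427,110)):print("gauge foot",ray("side",side1(u,v),8).round())
for u,v in((176,200),(325,175)):print("blocks",ray("side",side1(u,v),0).round())
E
```

```text
time_s: 3.9
tool_pos: [591.4, -20.2, 230.7]
tool_rot: [[-0.26, 0.966, 0.006], [0.966, 0.26, -0.0], [-0.002, 0.006, -1.0]]
ft_force: [0.5, -0.5, -3.4]
finger_gap: 7.8
grip_force: 29.9
rack [5.06541235e+02 3.00209745e+02 2.17165753e-01]
t 3.9 pos [591.4 -20.2 230.7] yang 0.263 F [ 0.5 -0.5 -3.4] gap 7.8 29.9075629923027 j [ 0.36  0.52 -0.55  1.7   0.32  1.01 -0.04]
shift [331.5   1.3   5.1] rot [ 0.006 -0.003  1.617]
gauge foot [719. 237.   8.]
gauge foot [700. 284.   8.]
gauge foot [743. 211.   8.]
blocks [503. 161.   0.]
blocks [634. 161.  -0.]
```

```bash
python3 -m jog '0 331 1 5 0 0 1.617;0 331 1 5 0 0 1.617;0 331 1 5 0 0 1.617;0 331 1 5 0 0 1.617;0 331 1 5 0 0 1.617;0 331 1 5 0 0 1.617;0 331 1 5 0 0 1.617;0 331 1 5 0 0 1.617;0 331 1 5 0 0 1.617;0 331 1 5 0 0 1.617;0 331 1 5 0 0 1.617;0 331 1 5 0 0 1.617' >/dev/null; python3 go.py 506.5 300.2 160 -1.354
```

```text
t 4.9 pos [503.2 298.9 220.1] yang -1.217 F [-0.1 -0.6 -3.8] gap 7.6 29.903943609679118 j [-0.4   0.48 -0.29  1.73  0.16  0.96 -1.97]
shift [ 3.7 -0.1 60.1] rot [0.001 0.003 0.137]
```

```bash
python3 -m jog '0 3.7 0 30 0 0 .137;0 3.7 0 50 0 0 .137;0 3.7 0 60 0 0 .137;0 3.7 0 60 0 0 .137;0 3.7 0 60 0 0 .137' >/dev/null
python3 - <<'E'
from go import go
go(506.5,300.2,160,-1.354)
from station import sensors,vision
import numpy as np,cv2
s=sensors.state();c=vision.read_camera("wrist")
np.savez("w2.npz",p=s["tool_pos"],R=s["tool_rot"],M=c["tool_from_camera"],K=[c["fx"],c["fy"],c["cx"],c["cy"]])
d=vision.read_camera("side")["color"][:,:,::-1];w=c["color"][:,:,::-1]
o=np.zeros((600,800,3),np.uint8);o[:400,:640]=w;o[400:600,:]=0
k=cv2.resize(d[100:200,200:400],None,fx=2,fy=2,interpolation=cv2.INTER_CUBIC);o[400:600,:400]=k
cv2.imwrite("pics/w2.png",o)
E
```

```text
t 5.32 pos [507.3 300.3 161.6] yang -1.348 F [-0.3  0.3 -2.1] gap 7.7 29.906618683598936 j [-0.43  0.56 -0.25  1.76  0.17  0.84 -2.1 ]
shift [-0.8 -0.   1.6] rot [0.001 0.002 0.006]
```

View pics/w2.png

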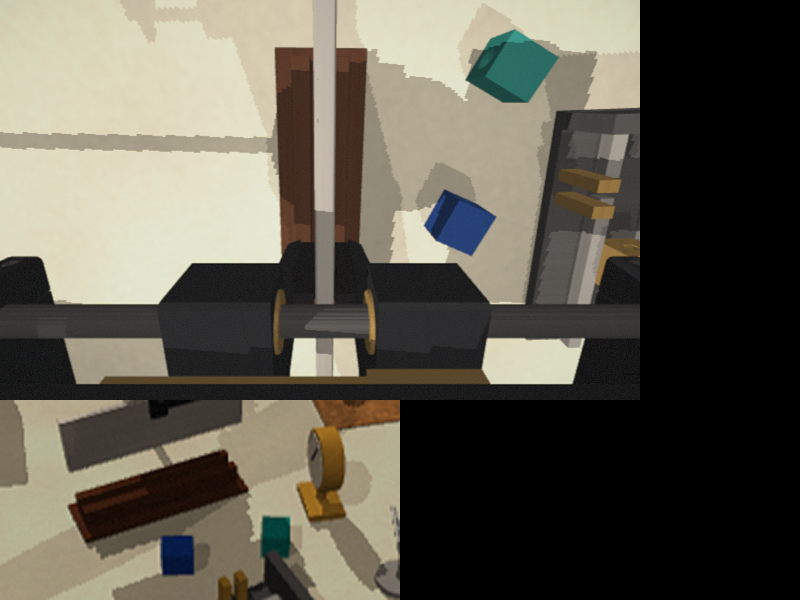

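Run:
```python
from h import *
addw("w2.npz");w=np.load("w2.npz");print(w["K"])
t=lambda P:(w["R"].T@(P-w["p"])).round(1)
for u,v,z in((275,48,8),(366,48,8),(281.5,240,8),(359.5,240,8)):
    P=ray("wrist",(u,v),z);print(P.round(1),"tool",t(P))
zt=w["p"][2]+75-65.8
for v in(5,205):print("gate top",t(ray("wrist",(324.7 if v<9 else 324.2,v),zt)))
r=np.load("fit.npz")["r"];print("old fit corners tool",[t(q) for q in T(r,[(120,37.5,8),(120,-37.5,8)])])
```

```text
[325.09305171 325.09305171 323.98997751 200.34390425]
[612.  363.2   8. ] tool [116.4 -38.3 153.3]
[628.1 291.9   8. ] tool [116.3  34.8 153.3]
[448.5 327.5   8. ] tool [-51.  -39.5 153.6]
[464.8 255.    8. ] tool [-51.1  34.8 153.7]
gate top [105.4   1.1  -9.4]
gate top [35.3  0.9 -9.3]
old fit corners tool [array([119.8, -37. , 153.3]), array([119.4,  38. , 153.3])]
```

```bash
python3 -m jog '0 -1 -2 20 0 0 0;0 -1 -2 40 0 0 0;0 -1 -2 45 0 0 0;0 -1 -2 45 0 0 0;0 -1 -2 45 0 0 0' >/dev/null
python3 - <<'E'
from go import go
go(506.5,300.2,115,-1.354)
from station import sensors,vision
import numpy as np,cv2
s=sensors.state();c=vision.read_camera("wrist")
np.savez("w3.npz",p=s["tool_pos"],R=s["tool_rot"],M=c["tool_from_camera"],K=[c["fx"],c["fy"],c["cx"],c["cy"]])
d=vision.read_camera("side")["color"][:,:,::-1];e=vision.read_camera("scene")["color"][:,:,::-1];w=c["color"][:,:,::-1]
f=lambda a,k:cv2.resize(a,None,fx=k,fy=k,interpolation=cv2.INTER_CUBIC)
o=np.zeros((600,800,3),np.uint8)
o[:360,:480]=f(d[80:185,210:350],3.43)[:360,:480]
o[:300,480:800]=f(e[165:240,360:440],4)
o[360:600,:480]=f(w[0:160,200:520],1.5)
cv2.imwrite("pics/w3.png",o)
E
```

```text
t 5.83 pos [507.1 302.7 118.6] yang -1.349 F [-0.5  1.  -2.5] gap 7.3 29.90673187072389 j [-0.44  0.62 -0.23  1.78  0.2   0.76 -2.13]
shift [-1.2  2.3  3.6] rot [-0.001 -0.001  0.005]
```

View pics/w3.png

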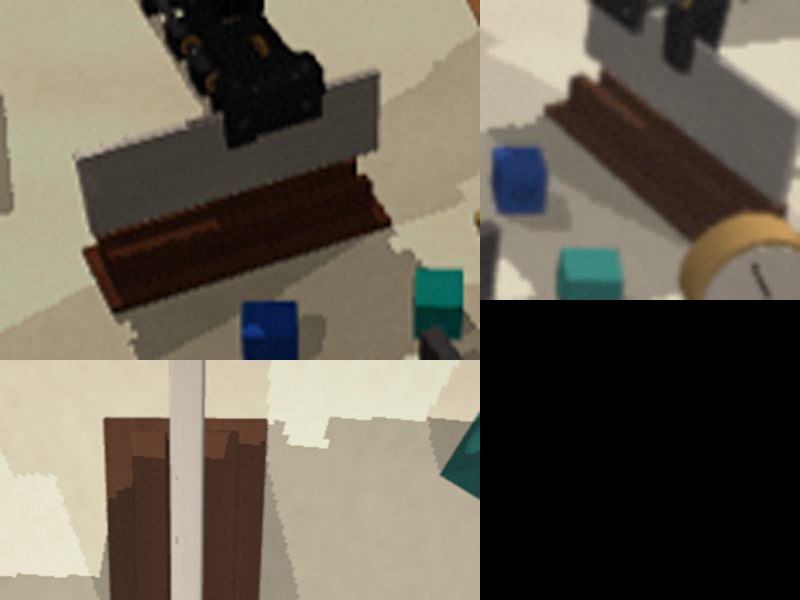

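```bash
python3 -m jog '0 0 -.5 15 0 0 0;0 0 -.5 25 0 0 0;0 0 -.5 33 0 0 0;0 0 -.5 35 0 0 0;0 0 -.5 35 0 0 0'
```

```text
time_s: 6.4
tool_pos: [506.0, 302.6, 81.9]
tool_rot: [[0.976, 0.22, -0.001], [0.22, -0.976, -0.001], [-0.001, 0.0, -1.0]]
ft_force: [-0.1, -0.7, -2.8]
finger_gap: 7.8
grip_force: 29.9
```

```bash
python3 -m jog '0 0 0 4 0 0 0;0 0 0 7 0 0 0;0 0 0 8 0 0 0;0 0 0 8 0 0 0'
```

```text
time_s: 6.73
tool_pos: [506.3, 302.8, 74.3]
tool_rot: [[0.976, 0.22, -0.0], [0.22, -0.976, -0.0], [-0.0, 0.0, -1.0]]
ft_force: [-0.8, -0.5, -3.2]
finger_gap: 7.7
grip_force: 29.9
```

```bash
python3 -m jog '0 0 0 1.5 0 0 0;0 0 0 3 0 0 0;0 0 0 3 0 0 0'
```

```text
time_s: 6.98
tool_pos: [506.5, 303.5, 73.7]
tool_rot: [[0.975, 0.22, 0.001], [0.22, -0.975, 0.0], [0.001, -0.0, -1.0]]
ft_force: [-6.0, -3.2, 16.4]
finger_gap: 7.6
grip_force: 30.0
```

```bash
python3 -m jog '30 0 0 0 0 0 0;30 0 0 0 0 0 0;30 0 0 0 0 0 0;30 0 0 0 0 0 0;30 0 0 -15 0 0 0;20 0 0 -50 0 0 0;10 0 0 -90 0 0 0;0 0 0 -90 0 0 0;0 0 0 -90 0 0 0'
cat > bn.py <<'E'
import sys,numpy as np
from h import T
from go import go
B=np.array([540.3,-34.3,.263])
x,y,z=map(float,sys.argv[1:4]);w=T(B,(x,y,z))[0];go(*w,B[2]-np.pi/2)
from station import sensors
from h import inb
print("bench",inb(B,sensors.state()["tool_pos"]).round(1))
E
python3 bn.py -70 62 110
python3 - <<'E'
from station import vision
import cv2;cv2.imwrite("pics/s4.png",vision.read_camera("side")["color"][:,:,::-1])
E
```

```text
time_s: 7.73
tool_pos: [507.9, 303.8, 163.8]
tool_rot: [[0.976, 0.22, 0.004], [0.22, -0.976, 0.003], [0.005, -0.002, -1.0]]
ft_force: [0.0, -1.0, -0.4]
finger_gap: 5.6
grip_force: 0.0
t 7.73 pos [507.9 303.8 163.8] yang -1.349 F [ 0.  -1.  -0.4] gap 5.6 0.0 j [-0.43  0.56 -0.25  1.76  0.18  0.84 -2.11]
shift [-115.4  278.    52.7] rot [-0.002 -0.005 -0.042]
bench [ 56.6 334.9]
```

View pics/s4.png

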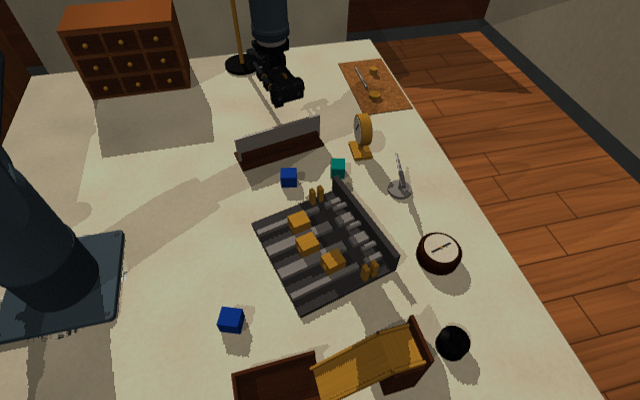

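```bash
python3 -m jog '0 -115 278 0 0 0 -.042;0 -115 278 0 0 0 -.042;0 -115 278 0 0 0 -.042;0 -115 278 0 0 0 -.042;0 -115 278 0 0 0 -.042;0 -115 278 0 0 0 -.042;0 -115 278 30 0 0 -.042;0 -115 278 50 0 0 -.042;0 -115 278 50 0 0 -.042;0 -115 278 50 0 0 -.042;0 -115 278 50 0 0 -.042' >/dev/null; python3 bn.py -70 62 41
```

```text
t 8.7 pos [455.3   7.7 111.4] yang -1.306 F [0.1 0.6 0.6] gap 0.6 0.0 j [ 0.06  0.45 -0.21  2.13  0.17  0.58 -1.58]
shift [ 1.2  0.7 70.4] rot [-0.001  0.001  0.002]
bench [-71.1  62.7]
```

```bash
python3 -m jog '0 1 .7 40 0 0 0;0 1 .7 68 0 0 0;0 1 .7 70 0 0 0;0 1 .7 70 0 0 0;0 15 .7 70 0 0 0;0 25 .7 70 0 0 0;0 35 .7 70 0 0 0;0 47 .7 70 0 0 0;0 59 .7 70 0 0 0;0 70 .7 70 0 0 0;0 80 .7 70 0 0 0;0 82 .7 70 0 0 0'; python3 bn.py 51 62 41
```

```text
time_s: 9.7
tool_pos: [537.1, 28.0, 42.7]
tool_rot: [[0.965, 0.261, 0.003], [0.261, -0.965, 0.001], [0.003, 0.0, -1.0]]
ft_force: [-1.8, 0.5, 2.5]
finger_gap: 0.3
grip_force: 0.9
t 9.7 pos [537.1  28.   42.7] yang -1.307 F [-1.8  0.5  2.5] gap 0.3 0.899377902969718 j [-0.    0.68 -0.17  1.94  0.21  0.54 -1.62]
shift [37.9 -0.9  1.8] rot [ 0.    -0.003  0.001]
bench [13.1 61. ]
```

```bash
python3 -m jog '0 4 -.5 1 0 0 0;0 7 -.5 1 0 0 0;0 8 -.5 1 0 0 0;0 8 -.5 1 0 0 0'; python3 bn.py 51 62 41
```

```text
time_s: 10.03
tool_pos: [538.0, 28.4, 40.0]
tool_rot: [[0.966, 0.26, -0.009], [0.26, -0.966, -0.002], [-0.009, 0.0, -1.0]]
ft_force: [-10.2, -2.6, 8.3]
finger_gap: 0.5
grip_force: 5.5
t 10.03 pos [538.   28.4  40. ] yang -1.308 F [-10.2  -2.6   8.3] gap 0.5 5.467014312744141 j [-0.01  0.69 -0.17  1.93  0.21  0.55 -1.63]
shift [36.9 -0.8 -1.4] rot [0.    0.009 0.   ]
bench [14.1 61.2]
```

```bash
python3 -m jog '0 3 0 -1.5 0 0 0;0 4 0 -1.5 0 0 0;0 4 0 -1.5 0 0 0'; python3 bn.py 51 62 41
```

```text
time_s: 10.28
tool_pos: [538.2, 28.4, 40.2]
tool_rot: [[0.966, 0.26, -0.016], [0.26, -0.966, -0.004], [-0.016, -0.0, -1.0]]
ft_force: [-16.4, -3.7, 6.6]
finger_gap: 0.8
grip_force: 8.5
t 10.28 pos [538.2  28.4  40.2] yang -1.308 F [-16.4  -3.7   6.6] gap 0.8 8.49069367346857 j [-0.01  0.69 -0.17  1.92  0.21  0.56 -1.62]
shift [36.7 -0.9 -1.4] rot [-0.     0.016 -0.   ]
bench [14.2 61.1]
```

```bash
python3 -m jog '0 -12 0 0 0 0 0;0 -24 0 0 0 0 0;0 -60 0 -35 0 0 0;0 -95 0 -45 0 0 0;0 -105 30 -45 0 0 0;0 -105 61 -45 0 0 0;0 -105 61 -45 0 0 0;0 -105 61 -45 0 0 0'; python3 bn.py -78 0 41
```

```text
time_s: 10.95
tool_pos: [461.3, -57.2, 87.5]
tool_rot: [[0.966, 0.257, 0.002], [0.257, -0.966, -0.001], [0.002, 0.001, -1.0]]
ft_force: [0.2, 0.1, -0.0]
finger_gap: 0.4
grip_force: 0.0
t 10.95 pos [461.3 -57.2  87.5] yang -1.311 F [ 0.2  0.1 -0. ] gap 0.4 0.0 j [ 0.19  0.51 -0.2   2.12  0.19  0.53 -1.46]
shift [ 4.2 -1.6 46.5] rot [ 0.001 -0.002 -0.003]
bench [-82.2  -1.6]
```

```bash
python3 -m jog '0 2 -1.6 30 0 0 -.003;0 2 -1.6 46 0 0 -.003;0 2 -1.6 46 0 0 -.003;0 15 -1.6 46 0 0 -.003;0 27 -1.6 46 0 0 -.003;0 39 -1.6 46 0 0 -.003;0 51 -1.6 46 0 0 -.003;0 63 -1.6 46 0 0 -.003;0 75 -1.6 46 0 0 -.003;0 86 -1.6 46 0 0 -.003;0 94 -1.6 46 0 0 -.003;0 94 -1.6 46 0 0 -.003'; python3 bn.py 49 0 41
```

```text
time_s: 11.95
tool_pos: [552.7, -27.9, 41.8]
tool_rot: [[0.964, 0.265, 0.002], [0.265, -0.964, 0.001], [0.002, -0.0, -1.0]]
ft_force: [0.3, -0.2, 0.3]
finger_gap: 0.3
grip_force: 0.0
t 11.95 pos [552.7 -27.9  41.8] yang -1.303 F [ 0.3 -0.2  0.3] gap 0.3 0.0 j [ 0.1   0.7  -0.18  1.9   0.21  0.56 -1.51]
shift [35.3  3.2  0.9] rot [-0.    -0.002  0.005]
bench [13.6  3. ]
```

```bash
python3 -m jog '0 4 1.5 0 0 0 0;0 8 1.5 0 0 0 0;0 8 1.5 0 0 0 0;0 8 1.5 0 0 0 0'; python3 bn.py 49 0 41
```

```text
time_s: 12.28
tool_pos: [559.1, -28.9, 41.1]
tool_rot: [[0.965, 0.263, 0.0], [0.263, -0.965, 0.0], [0.0, 0.0, -1.0]]
ft_force: [0.4, 0.5, 0.5]
finger_gap: 0.8
grip_force: 0.2
t 12.28 pos [559.1 -28.9  41.1] yang -1.304 F [0.4 0.5 0.5] gap 0.8 0.21461841520600378 j [ 0.1   0.7  -0.17  1.88  0.21  0.57 -1.51]
shift [29.4  0.4  0.1] rot [ 0.    -0.     0.003]
bench [19.6  0.3]
```

Passing the tip. On to home.

```bash
python3 -m jog '0 8 0 0 0 0 0;0 16 0 0 0 0 0;0 23 0 0 0 0 0;0 28 0 0 0 0 0;0 31 0 0 0 0 0;0 32 0 0 0 0 0;0 32 0 0 0 0 0'; python3 bn.py 49 0 41
```

```text
time_s: 12.87
tool_pos: [587.2, -21.0, 40.4]
tool_rot: [[0.965, 0.263, -0.007], [0.263, -0.965, -0.001], [-0.007, -0.001, -1.0]]
ft_force: [-10.3, -1.4, 7.6]
finger_gap: 0.3
grip_force: 5.0
t 12.87 pos [587.2 -21.   40.4] yang -1.305 F [-10.3  -1.4   7.6] gap 0.3 5.036479768241406 j [ 0.09  0.74 -0.17  1.8   0.2   0.62 -1.51]
shift [ 0.3  0.7 -0.6] rot [-0.001  0.007  0.003]
bench [48.7  0.7]
```

```bash
python3 -m jog '0 -15 0 0 0 0 0;0 -40 0 -25 0 0 0;0 -80 0 -45 0 0 0;0 -105 25 -45 0 0 0;0 -105 61 -45 0 0 0;0 -105 61 -45 0 0 0;0 -105 61 -45 0 0 0;0 -105 61 -45 0 0 0'; python3 bn.py -50 -62 41
```

```text
time_s: 13.53
tool_pos: [505.9, -106.3, 86.2]
tool_rot: [[0.965, 0.263, 0.002], [0.263, -0.965, 0.001], [0.002, -0.0, -1.0]]
ft_force: [-0.4, 0.2, 0.2]
finger_gap: 0.7
grip_force: 0.0
t 13.53 pos [ 505.9 -106.3   86.2] yang -1.304 F [-0.4  0.2  0.2] gap 0.7 0.0 j [ 0.28  0.58 -0.2   1.99  0.19  0.59 -1.36]
shift [ 1.8  1.4 45.2] rot [-0.    -0.002  0.004]
bench [-51.9 -60.6]
```

```bash
python3 -m jog '0 0 1.4 30 0 0 0.004;0 0 1.4 45 0 0 0.004;0 0 1.4 45 0 0 0.004;0 12 1.4 45 0 0 0.004;0 24 1.4 45 0 0 0.004;0 36 1.4 45 0 0 0.004;0 48 1.4 45 0 0 0.004;0 58 1.4 45 0 0 0.004;0 64 1.4 45 0 0 0.004;0 68 1.4 45 0 0 0.004;0 72 1.4 45 0 0 0.004;0 72 1.4 45 0 0 0.004'; python3 bn.py 49 -62 41
```

```text
time_s: 14.53
tool_pos: [574.7, -88.8, 41.1]
tool_rot: [[0.966, 0.26, -0.0], [0.26, -0.966, 0.0], [-0.0, -0.0, -1.0]]
ft_force: [-1.2, 2.0, 0.3]
finger_gap: 0.5
grip_force: 0.6
t 14.53 pos [574.7 -88.8  41.1] yang -1.308 F [-1.2  2.   0.3] gap 0.5 0.5855020339367911 j [ 0.21  0.73 -0.18  1.83  0.21  0.6  -1.4 ]
shift [30.   0.4  0. ] rot [-0.  0.  0.]
bench [ 19.  -61.6]
```

```bash
python3 -m jog '0 8 0 0 0 0 0;0 16 0 0 0 0 0;0 23 0 0 0 0 0;0 28 0 0 0 0 0;0 31 0 0 0 0 0;0 32 0 0 0 0 0;0 32 0 0 0 0 0'; python3 bn.py 49 -62 41
```

```text
time_s: 15.12
tool_pos: [603.2, -81.6, 40.6]
tool_rot: [[0.966, 0.259, -0.005], [0.259, -0.966, -0.001], [-0.005, -0.001, -1.0]]
ft_force: [-9.4, -0.8, 6.7]
finger_gap: 0.3
grip_force: 4.3
t 15.12 pos [603.2 -81.6  40.6] yang -1.309 F [-9.4 -0.8  6.7] gap 0.3 4.309102092126977 j [ 0.19  0.76 -0.17  1.75  0.2   0.65 -1.41]
shift [ 0.5 -0.  -0.4] rot [-0.001  0.005 -0.001]
bench [ 48.5 -62. ]
```

```bash
python3 -m jog '0 -15 0 0 0 0 0;0 -25 0 -30 0 0 0;0 -25 0 -60 0 0 0;44 -20 -40 -60 0 0 0;44 -15 -80 -60 0 0 0;44 -10 -124 -60 0 0 0;44 -10 -124 -60 0 0 0;44 -10 -124 -60 0 0 0;44 -10 -124 -60 0 0 0'; python3 bn.py 43.3 62 41
```

```text
time_s: 15.87
tool_pos: [564.5, 35.9, 101.3]
tool_rot: [[0.966, 0.26, 0.002], [0.26, -0.966, -0.0], [0.001, 0.001, -1.0]]
ft_force: [-0.3, -0.0, 0.4]
finger_gap: 38.4
grip_force: 0.0
t 15.87 pos [564.5  35.9 101.3] yang -1.308 F [-0.3 -0.   0.4] gap 38.4 0.0 j [ 0.01  0.61 -0.2   1.86  0.18  0.69 -1.6 ]
shift [ 1.6 -0.6 60.3] rot [ 0.001 -0.001  0.   ]
bench [41.6 61.5]
```

```bash
python3 -m jog '44 1.5 -.6 5 0 0 0;44 1.5 -.6 30 0 0 0;44 1.5 -.6 50 0 0 0;44 1.5 -.6 59 0 0 0;44 1.5 -.6 59.5 0 0 0;30 1.5 -.6 59.5 0 0 0;30 1.5 -.6 59.5 0 0 0;20 1.5 -.6 59.5 0 0 0;20 1.5 -.6 59.5 0 0 0'; python3 bn.py 43.3 62 41
```

```text
time_s: 16.62
tool_pos: [565.1, 36.9, 42.1]
tool_rot: [[0.966, 0.259, 0.001], [0.259, -0.966, -0.0], [0.001, 0.0, -1.0]]
ft_force: [-0.5, -0.5, -2.5]
finger_gap: 35.6
grip_force: 30.0
t 16.62 pos [565.1  36.9  42.1] yang -1.308 F [-0.5 -0.5 -2.5] gap 35.6 29.97875611879863 j [-0.01  0.71 -0.18  1.87  0.21  0.58 -1.63]
shift [0.8 0.3 1.1] rot [ 0.    -0.001 -0.001]
bench [42.5 62.3]
```

```bash
python3 -m jog '20 0 0 -15 0 0 0;20 0 0 -45 0 0 0;20 0 0 -85 0 0 0;20 0 0 -125 0 0 0;20 0 0 -165 0 0 0;20 0 0 -205 0 0 0;20 0 0 -228 0 0 0;20 0 0 -228 0 0 0'; python3 go.py 505 -324 270 -1.54
```

```text
time_s: 17.28
tool_pos: [567.9, 37.6, 275.9]
tool_rot: [[0.966, 0.259, 0.011], [0.259, -0.966, 0.001], [0.011, 0.002, -1.0]]
ft_force: [1.0, 1.1, -3.1]
finger_gap: 35.7
grip_force: 30.0
t 17.28 pos [567.9  37.6 275.9] yang -1.308 F [ 1.   1.1 -3.1] gap 35.7 29.97882195515558 j [ 0.04  0.38 -0.24  1.73  0.11  1.03 -1.55]
shift [-154.7  332.9    4.9] rot [ 0.001 -0.011  0.232]
```

```bash
python3 -m jog '20 -155 333 5 0 0 .232;20 -155 333 5 0 0 .232;20 -155 333 5 0 0 .232;20 -155 333 5 0 0 .232;20 -155 333 5 0 0 .232;20 -155 333 5 0 0 .232;20 -155 333 5 0 0 .232;20 -155 333 5 0 0 .232;20 -155 333 5 0 0 .232;20 -155 333 5 0 0 .232;20 -155 333 5 0 0 .232;20 -155 333 5 0 0 .232' >/dev/null
python3 - <<'E'
from go import go
go(505,-324,270,-1.54)
from station import sensors,vision
import numpy as np,cv2
s=sensors.state();c=vision.read_camera("wrist")
np.savez("w4.npz",p=s["tool_pos"],R=s["tool_rot"],M=c["tool_from_camera"],K=[c["fx"],c["fy"],c["cx"],c["cy"]])
w=c["color"][:,:,::-1]
d=vision.read_camera("side")["color"][:,:,::-1]
o=np.zeros((600,800,3),np.uint8);o[:400,:640]=w
o[400:600,:600]=cv2.resize(d[200:320,210:450],None,fx=2.5,fy=2.5,interpolation=cv2.INTER_CUBIC)[:200,:600]
cv2.imwrite("pics/w4.png",o)
E
```

```text
t 18.28 pos [ 501.4 -323.6  263.5] yang -1.54 F [ 0.   0.6 -1.7] gap 35.7 29.979058258468285 j [ 0.55  0.44 -0.06  1.67  0.03  1.04 -1.07]
shift [ 3.6  0.5 -6.5] rot [-0.002  0.001  0.   ]
```

View pics/w4.png

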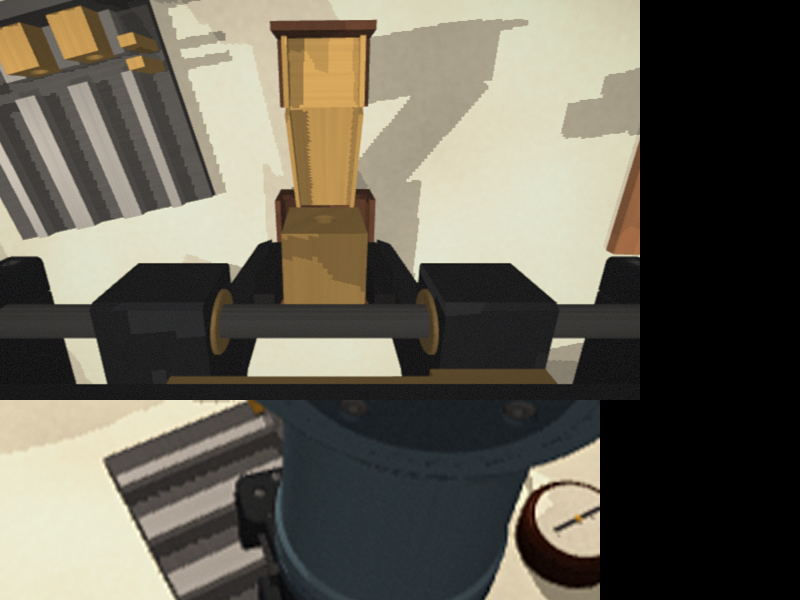

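Run:
```python
from h import *
addw("w4.npz")
for u,v,z in((289,107,115),(363,107,115),(287,37,115),(365,37,115),(294,206,40),(357,206,40)):print(ray("wrist",(u,v),z).round(1))
c=np.load("fit.npz")["c"];print(T(c,(60,0,115)))
```

```text
[ 571.4 -293.1  115. ]
[ 573.2 -354.5  115. ]
[ 624.  -291.6  115. ]
[ 625.9 -352.6  115. ]
[ 461.1 -291.    40. ]
[ 463.3 -363.3   40. ]
[[ 570.89508842 -322.29230045  115.        ]]
```

```bash
python3 go.py 565 -323.6 170 -1.54; python3 -m jog '20 30 0 20 0 0 0;20 62 0 50 0 0 0;20 62 0 80 0 0 0;20 62 0 93 0 0 0;20 62 0 93 0 0 0;20 62 0 93 0 0 0' ; python3 go.py 565 -323.6 148 -1.54
```

```text
t 18.38 pos [ 502.1 -322.6  264. ] yang -1.537 F [-0.   0.  -2.1] gap 35.9 29.978918546112254 j [ 0.54  0.44 -0.06  1.67  0.03  1.04 -1.07]
shift [62.8  3.2 94. ] rot [-0.001  0.     0.003]
time_s: 18.88
tool_pos: [563.1, -322.3, 171.6]
tool_rot: [[1.0, 0.031, -0.001], [0.031, -1.0, 0.0], [-0.001, -0.0, -1.0]]
ft_force: [-0.1, -0.5, -2.2]
finger_gap: 35.5
grip_force: 30.0
t 18.88 pos [ 563.1 -322.3  171.6] yang -1.54 F [-0.1 -0.5 -2.2] gap 35.5 29.978717502672225 j [ 0.49  0.62 -0.06  1.6   0.05  0.92 -1.12]
shift [ 1.9  1.4 23.5] rot [-0.     0.001  0.   ]
```

```bash
python3 -m jog '20 1 1 12 0 0 0;20 1 1 21 0 0 0;20 1 1 22.5 0 0 0;20 1 1 22.5 0 0 0;20 1 1 22.5 0 0 0' ; python3 go.py 565 -323.6 148 -1.54
```

```text
time_s: 19.3
tool_pos: [564.7, -324.0, 149.4]
tool_rot: [[1.0, 0.03, 0.0], [0.03, -1.0, -0.0], [0.0, 0.0, -1.0]]
ft_force: [0.2, 0.1, -2.2]
finger_gap: 35.8
grip_force: 30.0
t 19.3 pos [ 564.7 -324.   149.4] yang -1.54 F [ 0.2  0.1 -2.2] gap 35.8 29.978851574705914 j [ 0.49  0.65 -0.06  1.61  0.05  0.88 -1.13]
shift [ 0.4 -0.3  1.4] rot [ 0. -0. -0.]
```

```bash
python3 -m jog '20 0 0 2 0 0 0;20 0 0 2 0 0 0;70 0 0 2 0 0 0;70 0 0 2 0 0 0;70 0 0 2 0 0 0;70 0 0 2 0 0 0;70 0 0 2 0 0 0;70 0 0 2 0 0 0;70 0 0 -20 0 0 0;70 0 0 -60 0 0 0;70 0 0 -100 0 0 0;70 0 0 -130 0 0 0' ; python3 go.py 500 -324 280 -1.54
```

```text
time_s: 20.3
tool_pos: [565.2, -324.1, 282.3]
tool_rot: [[1.0, 0.031, 0.002], [0.031, -1.0, -0.001], [0.002, 0.001, -1.0]]
ft_force: [0.4, 0.2, 0.7]
finger_gap: 69.7
grip_force: 0.0
t 20.3 pos [ 565.2 -324.1  282.3] yang -1.54 F [0.4 0.2 0.7] gap 69.7 0.0 j [ 0.49  0.51 -0.06  1.5   0.03  1.13 -1.11]
shift [-65.2  -2.1   2.2] rot [ 0.001 -0.002 -0.   ]
```

```bash
python3 -m jog '70 -195 0 0 0 0 0;70 -195 0 0 0 0 0;70 -195 0 0 0 0 0;70 -195 0 0 0 0 0;70 -195 0 0 0 0 0;70 -195 0 0 0 0 0;70 -195 0 0 0 0 0;70 -195 0 0 0 0 0'
python3 - <<'E'
from station import vision
import numpy as np,cv2
w,s,d=[vision.read_camera(n)["color"][:,:,::-1] for n in("wrist","scene","side")]
o=np.zeros((600,800,3),np.uint8);f=lambda a,k:cv2.resize(a,None,fx=k,fy=k,interpolation=cv2.INTER_CUBIC)
o[:240,:576]=f(w[:267],.9)[:240]
o[240:600,:480]=f(s[165:315,170:370],2.4)
o[240:560,480:800]=f(d[110:270,230:390],2)
cv2.imwrite("pics/fin.png",o)
E
```

```text
time_s: 20.97
tool_pos: [370.9, -329.7, 279.5]
tool_rot: [[1.0, 0.031, 0.001], [0.031, -1.0, -0.001], [0.001, 0.001, -1.0]]
ft_force: [-0.5, -0.6, -0.0]
finger_gap: 69.8
grip_force: 0.0
```

View pics/fin.png

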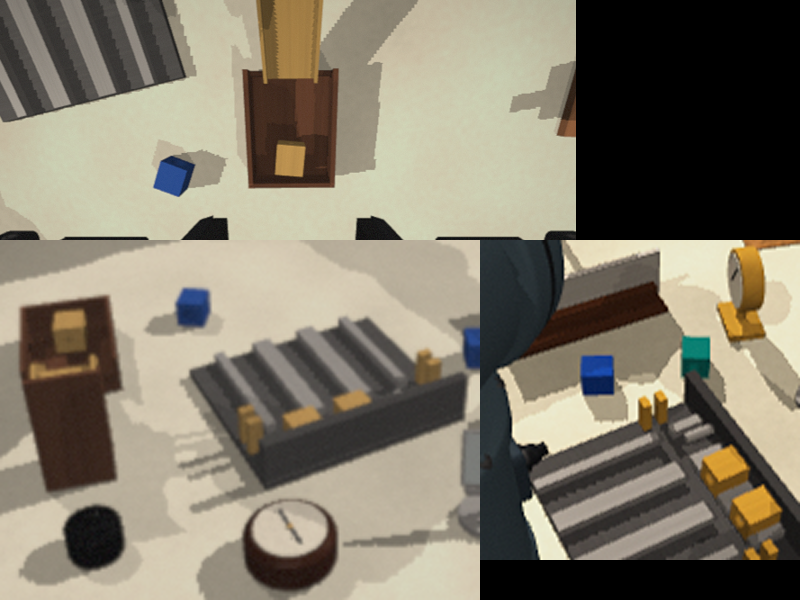

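The final picture shows the misfit bushing lying in the tray (wrist crop at about 290,158). The two fitting bushings are home against the back plate (side crop at about 725,468 and 757,510). The gate is upright in the rack, and the instruments in view have not moved.

```bash
python3 -c "
from station import hand_in;print(hand_in())"
```

```text
the job is handed in; nothing more can be done
None
```

Job handed in at about 21 s: the gate is standing in the rack slot, the bushings in the middle and y = -62 mm lanes are fully home on their pins, and the misfit from the y = +62 mm lane is in the walnut tray.

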